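Lock a camera shell in its jig with a flat screwdriver

ROBOT

A 7-joint arm with a two-finger parallel gripper is mounted at the origin on a cart in front of the work surface, level with it; the furniture and walls round the work are solid. World frame = base frame: x ahead of the robot, y to its left, z up, the work surface at z = 0. Lengths are in m, angles in degrees, forces in N, time in s.
With the tool pointing down it reaches from about 0.4 to 0.925 m from the base axis. Payload 5.6 kg.
Tool frame: the origin (TCP) lies between the finger pads; the fingertips stand 25 mm ahead of it and the grasp point (between the pads) lies 6 mm ahead of it; z points along the fingers, y is the direction in which the jaws open and shut (so a half turn about z gives the same grasp; the last joint's range is limited). The gripper opens to 85 mm and grips with 20 to 120 N. Pads are 22 mm wide; open, the fingers measure 114 mm over their backs; the gripper's body (76 mm by 85 mm) begins 54 mm behind the grasp point. The pads swing forward as they close: fully open they stand 13 mm farther back than shut.
Start: joints at [-79.756, 26.786, -0.665, 91.828, 0.344, 61.387, -3.226], TCP at [0.143, 0.634, 0.256] pointing down, gripper open.
Joint ranges: [-144.91, 144.91], [-17.63, 115.5], [-89.93, 88.59], [15.96, 139.68], [-74.01, 254.01], [8.47, 105.57], [-167.45, 167.45]. Speed limits (degrees/s): [147.25, 147.25, 180, 180, 180, 180, 180].

INTERFACE

Orientations are given as a 3x3 rotation matrix whose columns are the frame's x, y, z axes.
In Python, from workcell import r gives the robot as it stands.
- The arm moves only by the shell command python3 -m jog 'ROWS' [FORCE]. ROWS is JSON, a list that holds one entry, the list of rows, each a list of 7 numbers: the shift along the world's x, y, z in units of 40 mm (1.0 is 40 mm), then the turn, a rotation vector about the world's x, y, z in units of 10 degrees (1.0 is 10 degrees), then the gripper command: -1 is fully open, 1 is shut, values between are in proportion. A call has exactly 5 rows; each row is the pose to reach, as a shift and turn from the pose commanded when the call began; what a row does not reach only later rows make up. A row lasts 1/8 s, in which the tool goes at most 62.5 mm and 10.7 degrees, less where a joint would pass 70% of its speed; a pose out of reach is approached as far as the arm can. A call with a gripper value outside its range is refused whole. The fingers move at their own pace and stop on an object; FORCE is the grip in N (left out, the last holds). Time passes only in rows, so rows that repeat a pose let the fingers close, or fill a call up. It gives the time, the measured TCP pose, the force and the opening at its end, in the units of the state.
- r.state(): the state, without advancing time (a new reading comes with each control period).
- r.grab_frame(name): name is "scene" or "top" or "wrist"; returns a dict with "pixels" (384x512x3 uint8, red, green, blue), "z_map" (384x512 float32, m along the optical axis (not along the pixel's ray), 0 where there is no reading), "fx", "fy", "cx", "cy" (pixels), "R" (3x3) and "t" (3): a world point X has camera coordinates R X + t. Camera axes: x right, y down, z forward; pixel columns grow to the right and rows downward; lengths in m; the calibration is good to about 2 mm. The wrist camera is an equidistant fisheye: a pixel r from the principal point sees the ray r / f radians off the axis. A picture is of the moment at which its call begins.
- r.hand_in(): hands the job in, once; it reports no verdict.
The state is a dict: "t": time; "joints": joint angles; "dq": joint speeds; "tau": joint torques, N m; "ee_pos": TCP position; "tool_rot": TCP orientation; "wrist_force": force on the tool from outside, world axes, zero at the start; "moment": the same for the moment, N m; "finger_gap": finger opening in m.
Only numpy, scipy, OpenCV 4.12 (cv2) and the standard library are available. Lean on these libraries where they do the work, as an engineer would, in place of code of your own. Each camera call takes 0.05 s, during which the arm holds its last target.

TASK

Take the flat screwdriver out of its black holder, rest its blade lightly on the sprung slotted screw of the clamp jig and turn until the blade drops into the slot, then turn the screw clockwise (seen from above) until the clamp finger comes against its stop, pointing straight at the camera shell. Never push the sprung screw down to the bottom of its travel, do not move the clamp with the hand, and leave everything else where it is. Finish by standing the screwdriver back in its holder, upright and fully down, and let go.

Things in the scene. Friction and masses are not known exactly. Their poses are not given: they have to be found in the camera images.
- driver_grip (a point): Centre of the grey handle of a 148 mm tall flat screwdriver standing blade down in the holder. z up along the tool, x across the wide blade, y through its thickness. Handle 32 mm (x) by 26 mm between two flat sides (y: pinch here), from 41 mm below to 31 mm above this point, 7 mm black cap on top. Underside of its round 36 mm shoulder: 50 mm below this point. About 180 g.
- driver_tip (a point): Middle of the screwdriver's blade end, on the tool's axis 110 mm below driver_grip; same axes. Blade 20 mm wide (x), 4 mm thick (y), thinned to 2.6 mm at its end; the shank above is 12 mm thick and ends at the shoulder, 60 mm above this point.
- holder_mouth (a point): Black funnel-shaped holder, 78 mm tall, fixed to the bench: centre of the mouth at its top, z up. The round bore is about 26 mm wide and 68 mm deep; the screwdriver's shank and blade hang in it at any yaw, the shoulder resting on the rim, level with this point.
- jig: Clamp jig: aluminium base plate 175 x 104 x 12 mm fixed to the bench, a white camera shell between two rails at one end, a swinging steel clamp finger on a post at the other, the slotted screw on top of the post. Origin on the bench under the screw's axis; x points from the screw to the shell, z up. The screw's slot lies within 0.6 rad of this x axis at the start, either way: see or feel where.
- screw_top (a point): Point fixed to the jig on the screw's axis, 56 mm above the bench: middle of the screw head's top while not pressed. The head is a 34 mm disc in a collar 39 mm wide inside, whose rim stands 4 mm higher. Its slot runs right across, 6.5 mm wide, 7 mm deep, edges bevelled. A lightly rubbing blade does not turn it; in the slot it takes about 0.15 Nm, with up to 0.6 rad of free play before the finger follows.
- head (a joint): How far the sprung screw head is pressed down, m: 0 free, 0.012 at the bottom. The spring takes 1.2 N to start and 0.6 N more per mm. When a blade pressing on it drops into the slot, the head springs back up round the blade (by up to the slot's 7 mm).
- clamp (a joint): Turn of the clamp finger about the screw's upright axis, rad, growing clockwise seen from above: -0.3 to 0.3 at the start, 1.25 at the stop. At value q the finger points 1.25 - q counter-clockwise of the jig's x axis, so at the stop it points at the shell, over its rim. Driven clockwise to the stop, the slot ends up to 1.55 rad clockwise of the jig's x axis. It stays where it is left.
- finger_tip (a point): End of the clamp finger, 61 mm from the screw's axis and 38 mm above the bench; the finger is a steel bar 14 mm wide and 8 mm thick.
- spray_can: Bystander: orange spray can, 56 mm wide, 199 mm tall; origin at its foot.
- flux_bottle: Bystander: white dropper bottle with red spout, 44 mm wide, 140 mm tall; origin at its foot.
- cup: Bystander: white ribbed cup, 71 mm wide, 62 mm tall; origin at its foot.
- cup_far: Bystander: second white ribbed cup, farther back, 66 mm wide, 59 mm tall; origin at its foot.
- screw_tray: Bystander: yellow screw box with clear lid, 76 x 98 x 36 mm; origin at its underside.
- tape_roll: Bystander: roll of brown tape lying flat, 90 mm wide, 24 mm tall; origin at its underside.
Not all that is in view belongs to the job. What is shaped like the part that bears driver_grip but blue or pink is not meant.

How it is judged (in metres and radians):
On the way, in this order (a step that is already met when the one before it is completed fails the run):
1. the screwdriver's blade has dropped at least 3 to 4 mm into the screw's slot (((z of driver_tip in the frame of screw_top below -0.004 m and value of joint head below 0.001 m) or (z of driver_tip in the frame of screw_top below -0.006 m and value of joint head below 0.0025 m) or (z of driver_tip in the frame of screw_top below -0.009 m and value of joint head below 0.0055 m) or (z of driver_tip in the frame of screw_top below -0.012 m and value of joint head below 0.0085 m) or (z of driver_tip in the frame of screw_top below -0.015 m and value of joint head below 0.011 m)) and horizontal distance between driver_tip and screw_top below 0.008 m and angle between the z axis of driver_tip and the z axis of screw_top, either way round below 0.15 rad), for 0.2 s.
2. with the blade still in the slot, the clamp finger has been turned to within 0.15 rad of its stop (all of step 1 and value of joint clamp above 1.1 rad), for 0.1 s.
At the end, for the whole second after the job is handed in: The clamp finger is within 0.15 rad of its stop over the shell, the screw head is free, and the screwdriver stands at rest and upright (within 0.12 rad) in its holder, fully down (shoulder within 5 mm of the rim) (value of joint clamp above 1.1 rad and angle between driver_tip's own z axis and vertical below 0.12 rad and z of driver_tip in the frame of holder_mouth below -0.055 m and distance between driver_tip and holder_mouth below 0.064 m and linear speed of driver below 0.02 m/s and value of joint head below 0.002 m); the robot touches nothing.
It fails at once if the screw head is pressed to the bottom (more than 11 mm of its 12 mm) (value of joint head above 0.011 m).
It fails at once if the hand touches or pushes the clamp (more than 1 N) (contact force between any of the fingers, the arm and clamp above 1 N).
It fails at once if a bystander is moved more than 20 mm (distance of any of spray_can, flux_bottle, cup, screw_tray, tape_roll, cup_far from where it was at the start of the episode above 0.02 m).
It also fails if it takes over 67 s, if anything falls off the work surface, if the arm or the gripper's body presses on something with over 40 N, if the wrist force passes 120 N, or if a joint passes its speed limit or range.

## Working session

There is one attempt and no reset: what is moved stays moved. The work goes in short steps, Python scripts to look and compute and a shell command to move; the robot and the scene stay as the last step left them, time stands still between calls to the robot, and variables do not carry over. Pictures are saved under pics/ and viewed, and the job is handed in when it is done.

```bash
ls -la; mkdir -p pics; cat > h.py <<'E'
import numpy as np, cv2
from workcell import r
def save(name,fn):
    f=r.grab_frame(name); cv2.imwrite('pics/'+fn+'.png',f['pixels'][:,:,::-1]); np.savez('pics/'+fn+'.npz',**{k:np.array(v) for k,v in f.items()}); return f
def load(fn): return dict(np.load('pics/'+fn+'.npz'))
def ray(f,u,v,fish=False):
    x=(u-f['cx'])/f['fx'];y=(v-f['cy'])/f['fy']
    if fish:
        th=np.hypot(x,y); s=np.sin(th)/th if th>1e-9 else 1; d=np.array([x*s,y*s,np.cos(th)])
    else: d=np.array([x,y,1.])
    R=np.array(f['R']);t=np.array(f['t']); return -R.T@t, R.T@d
def atz(f,u,v,z,fish=False):
    c,d=ray(f,u,v,fish); return c+d*(z-c[2])/d[2]
def pt(f,u,v,fish=False):
    c,d=ray(f,u,v,fish); z=f['z_map'][int(v),int(u)]
    if fish: d=d/ (np.array(f['R'])@d)[2]
    return c+d*z
def proj(f,X,fish=False):
    p=np.array(f['R'])@np.array(X)+np.array(f['t'])
    if fish:
        rr=np.hypot(p[0],p[1]); th=np.arctan2(rr,p[2]); return f['cx']+f['fx']*th*p[0]/rr, f['cy']+f['fy']*th*p[1]/rr
    return f['cx']+f['fx']*p[0]/p[2], f['cy']+f['fy']*p[1]/p[2]
def tri(a,b):
    # list of (c,d)
    A=np.zeros((3,3));y=np.zeros(3)
    for c,d in (a,b):
        d=d/np.linalg.norm(d);P=np.eye(3)-np.outer(d,d);A+=P;y+=P@c
    X=np.linalg.solve(A,y)
    res=[np.linalg.norm((np.eye(3)-np.outer(d,d)/(d@d))@(X-c)) for c,d in (a,b)]
    return X,res
def crop(fn,u0,v0,w,h,s,out):
    im=cv2.imread('pics/'+fn+'.png')[v0:v0+h,u0:u0+w]; cv2.imwrite('pics/'+out+'.png',cv2.resize(im,None,fx=s,fy=s,interpolation=cv2.INTER_CUBIC))
E
python3 - <<'E'
from h import *
for n in('scene','top','wrist'):
    f=save(n,n+'0'); print(n,f['fx'],f['fy'],f['cx'],f['cy'],np.array(f['R']).round(3).tolist(),np.array(f['t']).round(3).tolist())
s=r.state(); print(s)
E
```

```text
total 12
drwxr-xr-x  3 agent agent 4096 Dec  7 05:50 .
drwxr-xr-x 23 root  root  4096 Dec  7 05:50 ..
drwxr-xr-x  2 agent agent 4096 Dec  7 05:50 pics
scene 372.9378753474531 372.9378753474531 259.1585791830755 192.6546307481539 [[0.685, -0.728, -0.017], [-0.446, -0.401, -0.8], [0.576, 0.556, -0.6]] [-0.315, 0.364, 0.76]
top 428.19258788434513 428.19258788434513 254.77806524983788 193.32470844010658 [[0.019, -1.0, 0.014], [-0.996, -0.02, -0.083], [0.083, -0.012, -0.996]] [0.071, 0.588, 1.182]
wrist 297.3186396354542 297.3186396354542 256.36145305877557 192.19218166185732 [[0.22, 0.975, -0.001], [0.94, -0.212, 0.268], [0.261, -0.06, -0.963]] [-0.648, -0.035, 0.378]
{'t': 0.15, 'joints': array([-79.75535253,  26.8271627 ,  -0.66347571,  91.866952  ,
         0.34512317,  61.3881937 ,  -3.22678174]), 'dq': array([ 0.05452584, -0.14361748,  0.04942411, -0.2432636 ,  0.04329459,
       -0.02041409,  0.06887618]), 'tau': array([ 4.15415007e-04, -5.32801187e+01,  2.13107374e-02, -2.51558912e+01,
        1.14724017e-02,  5.49097778e-03,  1.12372712e-05]), 'ee_pos': array([0.14298472, 0.63368156, 0.25553931]), 'tool_rot': array([[-9.75482103e-01,  2.20078704e-01, -1.73869955e-04],
       [ 2.20078730e-01,  9.75481119e-01, -1.39246470e-03],
       [-1.36844967e-04, -1.39658947e-03, -9.99999015e-01]]), 'wrist_force': array([-0.46261368,  0.45204976, -0.5000627 ]), 'moment': array([ 0.02177719, -0.00523107,  0.00128885]), 'finger_gap': 0.08521917120272039}
```

View pics/scene0.png

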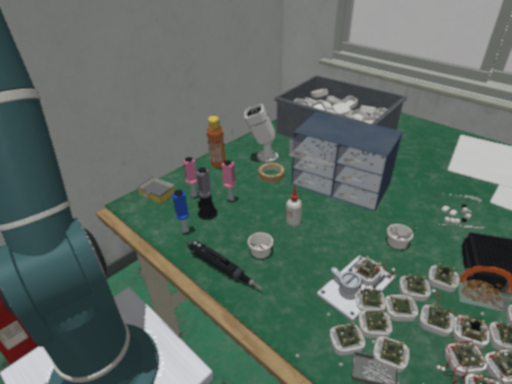

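View pics/top0.png

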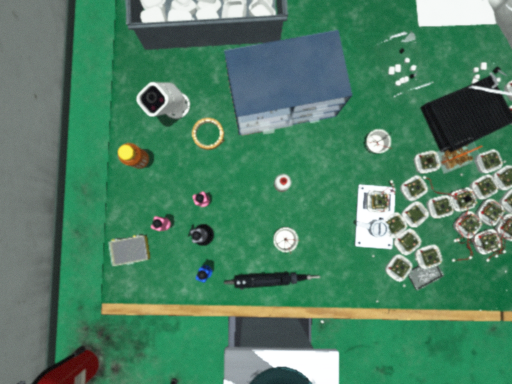

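View pics/wrist0.png

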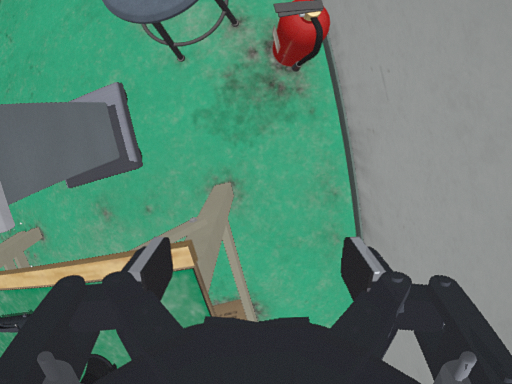

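```bash
python3 - <<'E'
from h import *
crop('scene0',150,130,130,110,6,'s0a')
crop('scene0',300,240,120,90,6,'s0b')
crop('top0',100,170,130,120,6,'t0a')
crop('top0',340,170,100,90,7,'t0b')
E
```

```text
(no output)
```

View pics/s0a.png

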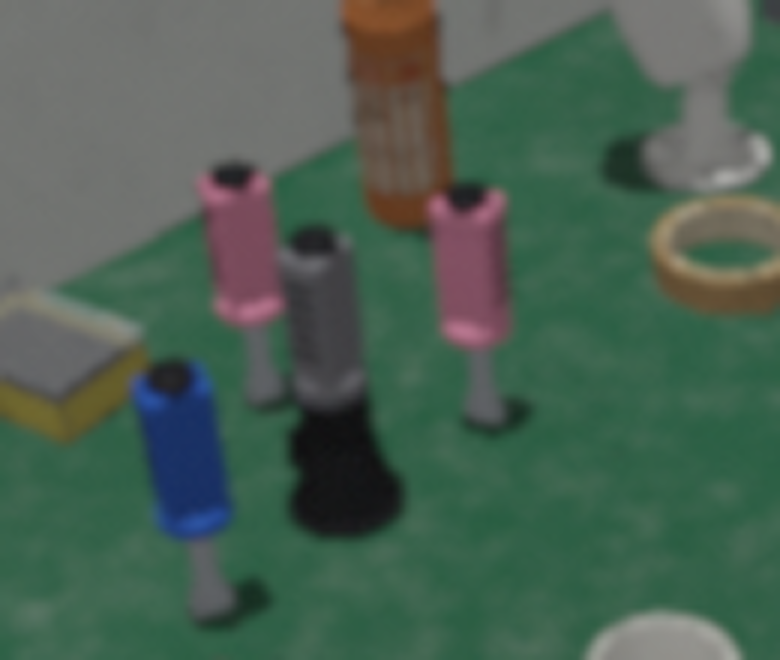

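View pics/s0b.png

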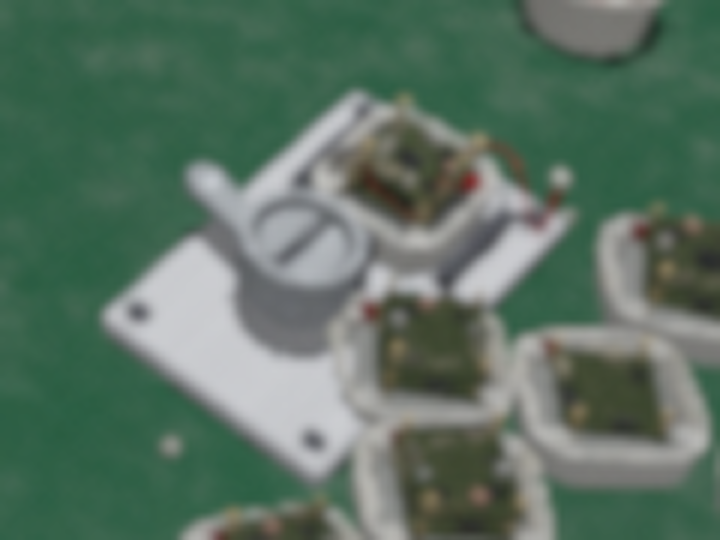

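View pics/t0a.png

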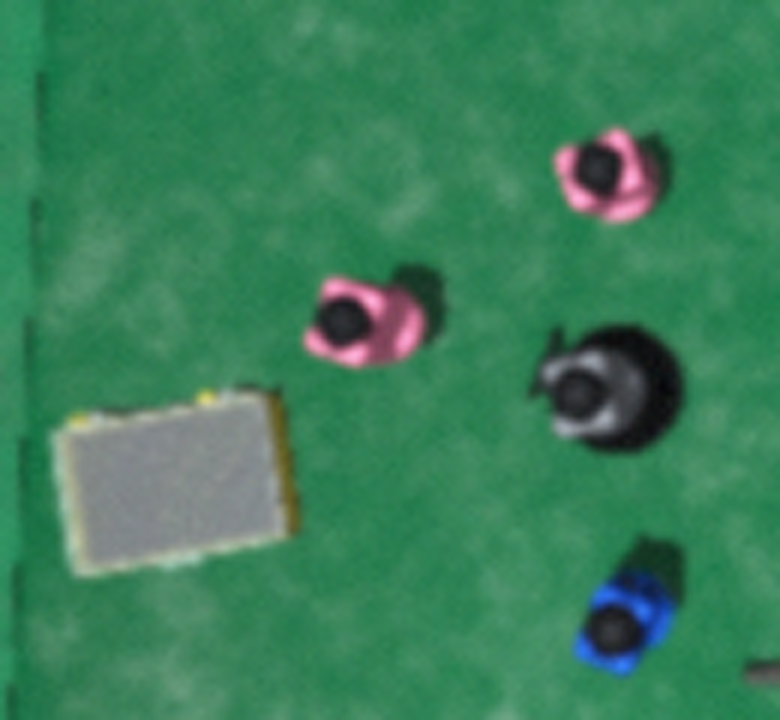

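View pics/t0b.png

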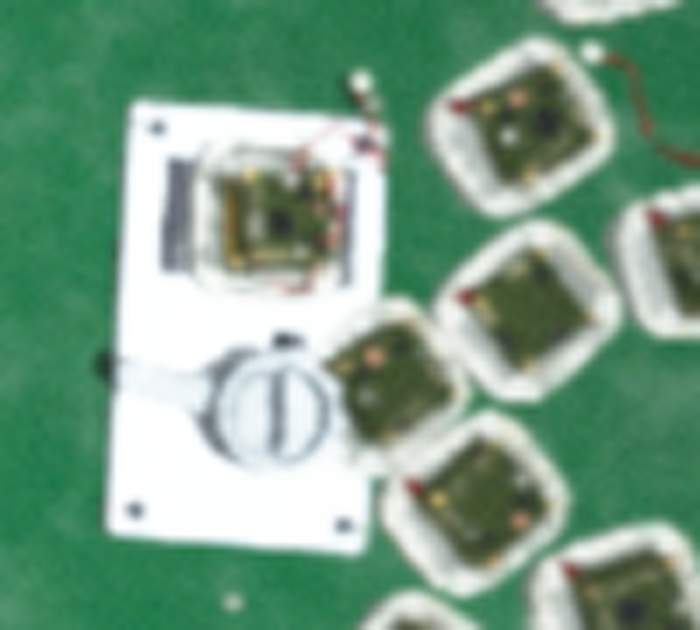

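```bash
python3 - <<'E'
from h import *
s=load('scene0');t=load('top0')
def P(sc,tc): 
    X,res=tri(ray(s,*sc),ray(t,*tc)); return X.round(4),np.array(res).round(4)
g=lambda u0,v0,k,u,v:(u0+(u+.5)/k-.5,v0+(v+.5)/k-.5)
print('cap',P(g(150,130,6,314,238),g(100,170,6,577,393)))
print('pinkR cap',P(g(150,130,6,466,196),g(100,170,6,599,170)))
print('pinkL cap',P(g(150,130,6,234,176),g(100,170,6,343,320)))
print('blue cap',P(g(150,130,6,172,376),g(100,170,6,612,630)))
print('screw',P(g(300,240,6,305,240),g(340,170,7,276,412)))
print('fingertip',P(g(300,240,6,202,175),g(340,170,7,115,370)))
# holder base center via top at z=0
print('holder base', atz(t,*g(100,170,6,622,390),0.0), atz(s,*g(150,130,6,347,497),0.005))
# jig plate corners top z=.012
for c in [(132,100),(385,135),(108,533),(360,553)]: print(atz(t,*g(340,170,7,*c),.012).round(4))
print('shell',atz(t,*g(340,170,7,275,215),.04))
# slot ends
a=atz(t,*g(340,170,7,278,370),.056);b=atz(t,*g(340,170,7,274,452),.056);print('slot top',a,b,np.degrees(np.arctan2(*(a-b)[[1,0]])))
a=atz(s,*g(300,240,6,280,262),.056);b=atz(s,*g(300,240,6,327,213),.056);print('slot sc',a,b,np.degrees(np.arctan2(*(b-a)[[1,0]])))
print('zmap pts',pt(t,196,235),pt(t,379,229),pt(t,372,229))
E
```

```text
cap (array([0.4682, 0.2276, 0.1628]), array([0.0001, 0.0001]))
pinkR cap (array([0.5613, 0.2237, 0.1441]), array([0.0004, 0.0004]))
pinkL cap (array([0.4965, 0.3289, 0.1424]), array([0., 0.]))
blue cap (array([0.3703, 0.2124, 0.1434]), array([0., 0.]))
screw (array([ 0.4944, -0.2589,  0.0567]), array([0.0004, 0.0004]))
fingertip (array([ 0.5106, -0.2016,  0.0368]), array([0.0014, 0.0014]))
holder base [0.46740488 0.22625254 0.        ] [0.46676722 0.22625394 0.005     ]
[ 0.6204 -0.2137  0.012 ]
[ 0.6082 -0.3174  0.012 ]
[ 0.4445 -0.2039  0.012 ]
[ 0.4384 -0.306   0.012 ]
shell [ 0.57247372 -0.26362782  0.04      ]
slot top [ 0.51057478 -0.25964641  0.056     ] [ 0.47861586 -0.25792396  0.056     ] -3.0850088290102824
slot sc [ 0.4796925  -0.25768886  0.056     ] [ 0.51276002 -0.25796005  0.056     ] -0.469874553548629
zmap pts [0.46854557 0.22635314 0.16740766] [ 0.49268185 -0.2614189   0.04730929] [ 0.49223474 -0.23835186  0.06022779]
```

```bash
python3 - <<'E'
from h import *
w=load('wrist0');R=w['R'];c=-R.T@w['t'];print('cam',c,'axis',R[2]);
s=r.state();Rt=s['tool_rot'];print('cam in tool',Rt.T@(c-s['ee_pos']),Rt.T@R.T)
E
python3 -m jog '[[[1.5,-1.5,0,0,0,0,-1],[3,-3,0,0,0,0,-1],[4.5,-5,0.5,0,0,0,-1],[5.5,-7,0.5,0,0,0,-1],[6.5,-8.5,0.5,0,0,0,-1]]]'
python3 - <<'E'
from h import *
print(r.state()); save('wrist','w1')
E
```

```text
cam [0.07745268 0.64776153 0.37252383] axis [ 0.26104435 -0.06020975 -0.96344726]
cam in tool [ 0.06700802 -0.00085084 -0.11699261] [[-4.21621767e-04 -9.63484678e-01 -2.67763137e-01]
 [ 9.99999895e-01 -4.54935106e-04  6.23733409e-05]
 [-1.81910609e-04 -2.67763083e-01  9.63484768e-01]]
t: 0.78
ee_pos: [0.3395, 0.3912, 0.2717]
tool_rot: [[-0.975, 0.22, 0.0], [0.22, 0.975, 0.0], [-0.0, 0.0, -1.0]]
wrist_force: [-0.2, 0.5, 0.3]
finger_gap: 0.0853
{'t': 0.775, 'joints': array([-56.97035007,  12.92595036,   4.88950912, 109.58984611,
        -1.29256427,  57.5116797 ,  25.7728796 ]), 'dq': array([ 37.43664306, -17.59542847,  14.45839108,  20.59457444,
        -2.4504134 ,  -3.07622662,  52.40274775]), 'tau': array([ -4.48078483, -37.17940807,  -1.00587688, -24.04406369,
        -0.05868263,   0.24717878,  -0.98863866]), 'ee_pos': array([0.3394873 , 0.39119288, 0.27171077]), 'tool_rot': array([[-9.75469836e-01,  2.20132943e-01,  2.93786749e-04],
       [ 2.20133032e-01,  9.75469809e-01,  3.15337920e-04],
       [-2.17163840e-04,  3.72274797e-04, -9.99999907e-01]]), 'wrist_force': array([-0.2471913 ,  0.494253  ,  0.25830766]), 'moment': array([-0.01032268, -0.1214791 , -0.05386012]), 'finger_gap': 0.0852679592178351}
```

View pics/w1.png

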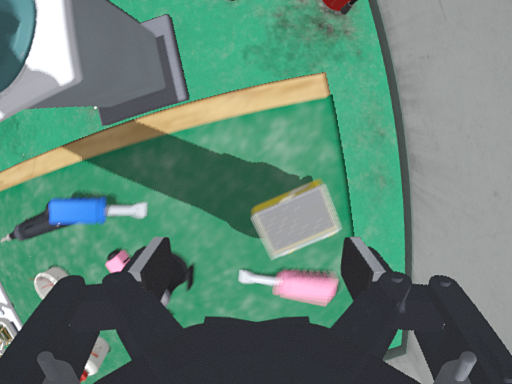

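```bash

python3 -m jog '[[[0,-1,0,0,0,0,-1],[0,-2,0,0,0,0,-1],[0,-2,0,0,0,0,-1],[0,-2,0,0,0,0,-1],[0,-2,0,0,0,0,-1]]]'
python3 - <<'E'
from h import *
print(r.state()['ee_pos'],r.state()['joints'].round(1)); save('wrist','w2')
f=load('w2');print([proj(f,X,True) for X in ([.468,.2275,.166],[.4675,.2268,.078])])
E
```

```text
t: 1.45
ee_pos: [0.3383, 0.3142, 0.2715]
tool_rot: [[-0.976, 0.218, 0.0], [0.218, 0.976, 0.0], [-0.0, 0.0, -1.0]]
wrist_force: [0.5, -0.7, 0.1]
finger_gap: 0.0855
[0.33827571 0.31424902 0.27152105] [-53.1   7.2   6.6 116.7  -1.   56.2  31.4]
[(np.float64(201.10661146197918), np.float64(336.64496632853815)), (np.float64(211.32413215006298), np.float64(289.075902087253))]
```

View pics/w2.png

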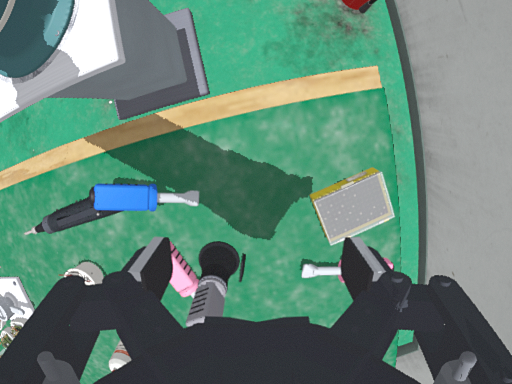

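```bash

python3 -m jog '[[[1.2,-0.5,0.2,0,0,0,-1],[2.4,-1,0.2,0,0,0,-1],[3.6,-1.5,0.2,0,0,0,-1],[4.8,-2,0.2,0,0,0,-1],[5.8,-2,0.2,0,0,0,-1]]]'
python3 -m jog '[[[0,0,0,0,0,0,-1],[0,0,0,0,0,0,-1],[0,0,0,0,0,0,-1],[0,0,0,0,0,0,-1],[0,0,0,0,0,0,-1]]]'
python3 - <<'E'
from h import *
print(r.state()['ee_pos'],r.state()['joints'].round(1)); save('wrist','w3')
f=load('w3');print([proj(f,X,True) for X in ([.468,.2275,.166],[.4675,.2268,.078])])
crop('w3',150,60,200,150,4,'w3c')
E
```

```text
t: 2.12
ee_pos: [0.5727, 0.2315, 0.2792]
tool_rot: [[-0.975, 0.222, 0.0], [0.222, 0.975, -0.001], [-0.001, -0.001, -1.0]]
wrist_force: [-0.1, 1.6, 0.6]
finger_gap: 0.0853
t: 2.75
ee_pos: [0.5702, 0.2333, 0.2799]
tool_rot: [[-0.976, 0.219, 0.0], [0.219, 0.976, 0.0], [-0.0, 0.0, -1.0]]
wrist_force: [0.3, 0.1, -0.4]
finger_gap: 0.0856
[0.57016105 0.23332146 0.27987932] [-36.7  22.3  14.8  96.3  -6.3  62.2  57.4]
[(np.float64(220.493326937836), np.float64(71.98930498370437)), (np.float64(229.52440387930122), np.float64(82.38410684195034))]
```

View pics/w3.png

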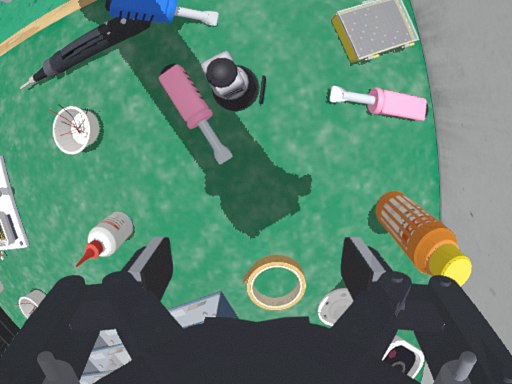

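View pics/w3c.png

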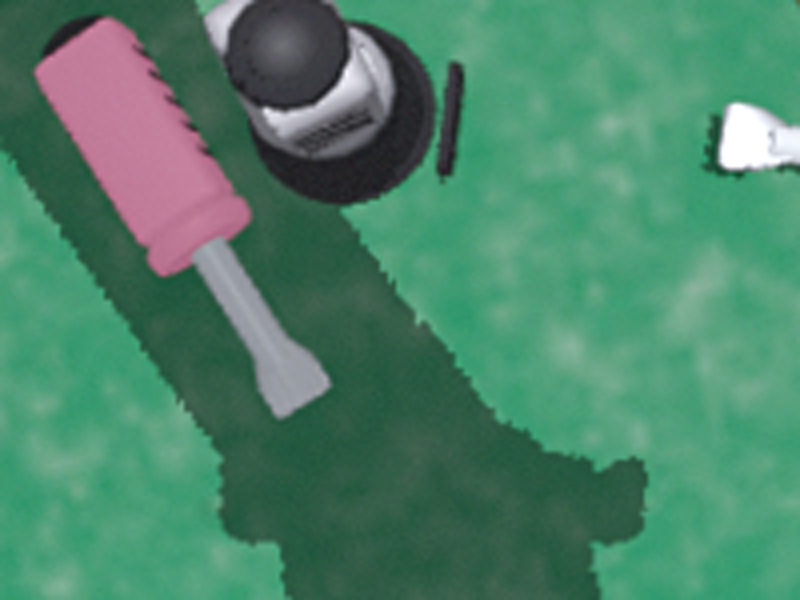

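```bash

python3 -m jog '[[[-0.5,-0.3,0,0,0,0,-1],[-0.9,-0.5,0,0,0,0,-1],[-0.9,-0.5,0,0,0,0,-1],[-0.9,-0.5,0,0,0,0,-1],[-0.9,-0.5,0,0,0,0,-1]]]'
python3 - <<'E'
from h import *
print(r.state()['ee_pos'],r.state()['joints'].round(1)); save('wrist','w4')
f=load('w4');print([proj(f,X,True) for X in ([.468,.2275,.166],[.4675,.2268,.078])])
crop('w4',180,60,100,100,6,'w4c')
f=load('w3')
for u,v in[(262,85),(262,90),(262,95),(222,72),(240,98)]: print(u,v,pt(f,u,v,True))
E
```

```text
t: 3.42
ee_pos: [0.5351, 0.2134, 0.2795]
tool_rot: [[-0.976, 0.22, 0.0], [0.22, 0.976, 0.0], [-0.0, 0.0, -1.0]]
wrist_force: [-0.2, 0.0, 0.1]
finger_gap: 0.0855
[0.53505581 0.2134092  0.27951659] [-37.1  18.3  14.9 102.   -5.3  60.4  57. ]
[(np.float64(255.94294664316155), np.float64(109.5889993594939)), (np.float64(255.26336031460218), np.float64(109.7978509868836))]
262 85 [0.47420166 0.26138195 0.03109652]
262 90 [0.48025489 0.260019   0.03123846]
262 95 [0.48625854 0.25868074 0.03077122]
222 72 [0.46809386 0.22852007 0.16468464]
240 98 [0.48462725 0.23238794 0.04355337]
```

View pics/w4c.png

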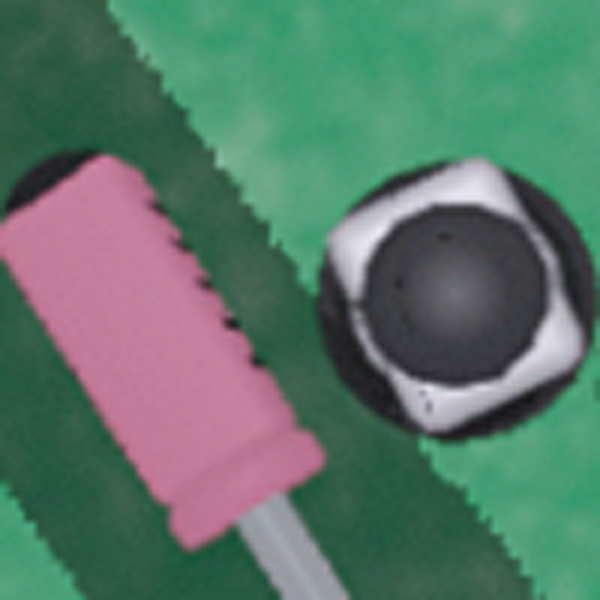

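```bash

python3 - <<'E'
from h import *
f=load('w4')
g=lambda u,v:(180+(u+.5)/6-.5,60+(v+.5)/6-.5)
C=[(330,243),(482,157),(585,350),(425,432)]
W=[atz(f,*g(*c),.157,True) for c in C]
for w in W: print(w)
print('ctr',np.mean(W,axis=0))
for a,b in((1,2),(0,3),(0,1),(3,2)): d=W[b]-W[a];print(np.linalg.norm(d),np.degrees(np.arctan2(d[1],d[0])))
print('cap',atz(f,*g(455,294),.165,True),'holder base',atz(f,*g(457,300),.0,True))
print('from w3 tri', tri(ray(load('w3'),150+290.5/4-.5,60+50.5/4-.5,True),ray(load('scene0'),202,169.3)))
E
```

```text
[0.45659859 0.21265935 0.157     ]
[0.44984204 0.23482006 0.157     ]
[0.47811701 0.2425224  0.157     ]
[0.48427278 0.21926941 0.157     ]
ctr [0.4672076 0.2273178 0.157    ]
0.029305293540918785 15.23810043798732
0.02845266003976504 13.433573944843817
0.023167824300434237 106.95587338193249
0.024053996069913777 104.82778401220435
cap [0.46714017 0.22727862 0.165     ] holder base [0.46688096 0.22734922 0.        ]
from w3 tri (array([0.46821439, 0.22812981, 0.16238546]), [np.float64(0.00045256062248633815), np.float64(0.00045256062248625077)])
```

```bash

python3 -m jog '[[[-0.6,0.1,0,0,0,1,-1],[-1.2,0.25,0,0,0,2,-1],[-1.7,0.35,-0.5,0,0,2.8,-1],[-1.7,0.35,-1.5,0,0,2.8,-1],[-1.7,0.35,-1.8,0,0,2.8,-1]]]' 60
python3 -m jog '[[[0,0,0,0,0,0,-1],[0,0,0,0,0,0,-1],[0,0,0,0,0,0,-1],[0,0,0,0,0,0,-1],[0,0,0,0,0,0,-1]]]'
python3 - <<'E'
from h import *
s=r.state();print(s['ee_pos'],s['joints'].round(1),np.degrees(np.arctan2(s['tool_rot'][1,0],s['tool_rot'][0,0]))); save('wrist','w5')
crop('w5',180,160,160,120,5,'w5c')
E
```

```text
t: 4.1
ee_pos: [0.4655, 0.2266, 0.2057]
tool_rot: [[-0.965, -0.264, -0.003], [-0.264, 0.965, -0.002], [0.003, -0.001, -1.0]]
wrist_force: [-0.0, -0.6, -0.4]
finger_gap: 0.0851
t: 4.72
ee_pos: [0.4666, 0.2271, 0.2079]
tool_rot: [[-0.965, -0.264, 0.001], [-0.264, 0.965, 0.0], [-0.001, 0.0, -1.0]]
wrist_force: [-0.1, -0.6, -0.7]
finger_gap: 0.0857
[0.46664138 0.22709346 0.20788976] [-36.9  17.5   8.6 113.2  -3.4  49.5  78.8] -164.71600428482398
```

View pics/w5.png

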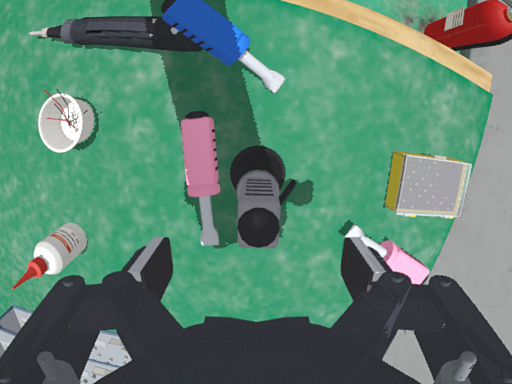

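```bash

python3 -m jog '[[[0,0,-0.8,0,0,0,-1],[0,0,-1.4,0,0,0,-1],[0,0,-1.85,0,0,0,-1],[0,0,-1.85,0,0,0,-1],[0,0,-1.85,0,0,0,-1]]]'
python3 -m jog '[[[0,0,0,0,0,0,1],[0,0,0,0,0,0,1],[0,0,0,0,0,0,1],[0,0,0,0,0,0,1],[0,0,0,0,0,0,1]]]' 70
python3 - <<'E'
from h import *
s=r.state();print(s['ee_pos'],s['finger_gap'],s['wrist_force']); save('wrist','w6')
E
```

```text
t: 5.4
ee_pos: [0.4669, 0.2273, 0.1342]
tool_rot: [[-0.965, -0.264, 0.001], [-0.264, 0.965, 0.001], [-0.001, 0.0, -1.0]]
wrist_force: [-0.4, 0.4, -0.4]
finger_gap: 0.0855
t: 6.02
ee_pos: [0.4667, 0.2272, 0.1339]
tool_rot: [[-0.965, -0.264, 0.0], [-0.264, 0.965, 0.0], [-0.0, 0.0, -1.0]]
wrist_force: [-1.6, -0.1, 4.4]
finger_gap: 0.0252
[0.46665514 0.22716812 0.13391082] 0.025173807954753956 [-1.56581061 -0.05686081  4.35136782]
```

View pics/w6.png

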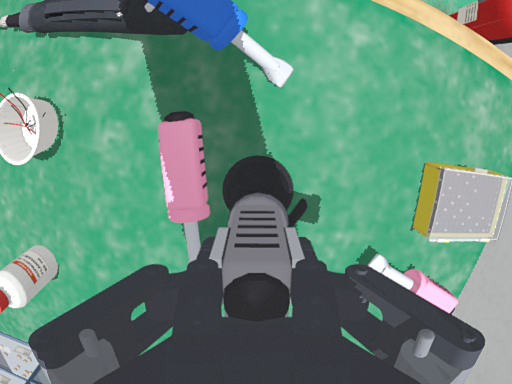

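```bash

python3 -m jog '[[[0,0,0.5,0,0,0,1],[0,0,1.2,0,0,0,1],[0,0,2,0,0,0,1],[0,0,2.8,0,0,0,1],[0,0,2.8,0,0,0,1]]]'
python3 - <<'E'
from h import *
s=r.state();print(s['ee_pos'],s['finger_gap'],s['wrist_force']); save('scene','s7'); crop('s7',140,80,130,110,6,'s7c');save('wrist','w7')
crop('w7',190,150,140,140,5,'w7c')
E
```

```text
t: 6.7
ee_pos: [0.4675, 0.2276, 0.2472]
tool_rot: [[-0.965, -0.264, 0.004], [-0.264, 0.965, 0.002], [-0.004, 0.001, -1.0]]
wrist_force: [0.6, 0.3, -1.7]
finger_gap: 0.0253
[0.46752513 0.22758231 0.24720498] 0.02528408745886531 [ 0.58038469  0.33236123 -1.74182274]
```

View pics/s7c.png

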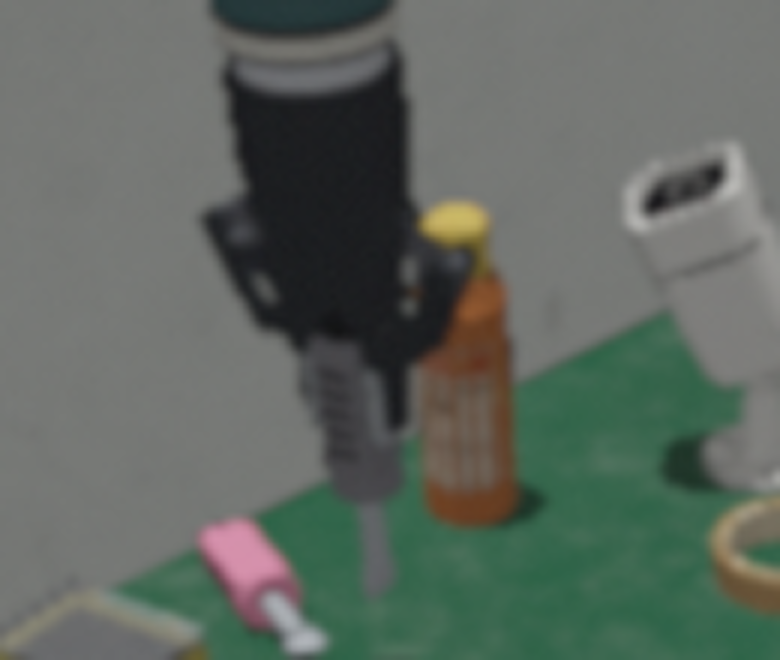

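View pics/w7c.png

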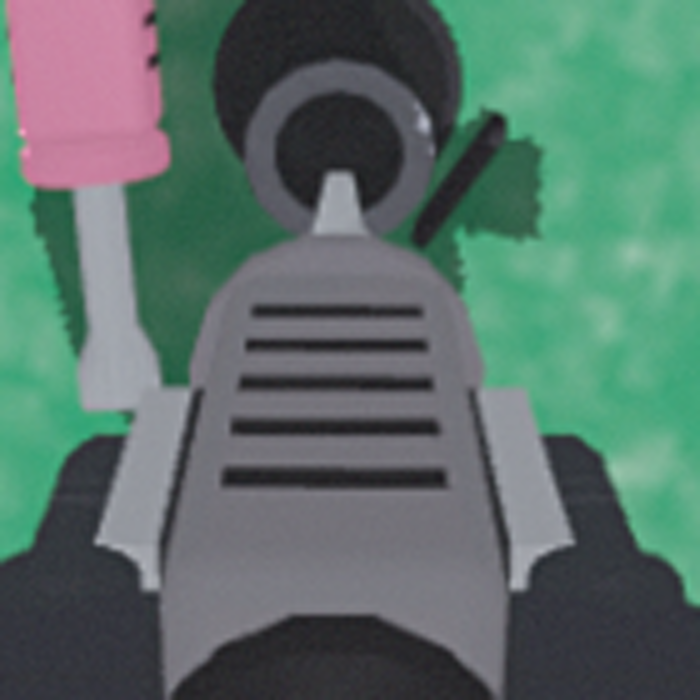

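```bash

python3 -m jog '[[[0.2,-1.0,0.1,0,0,-0.3,1],[0.4,-2.3,0.1,0,0,-0.6,1],[0.6,-3.6,0.1,0,0,-0.9,1],[0.8,-4.9,0.1,0,0,-1.2,1],[1,-6.2,0.1,0,0,-1.7,1]]]'
python3 -m jog '[[[0.3,-1.3,0,0,0,0,1],[0.6,-2.6,0,0,0,0,1],[0.9,-3.9,0,0,0,0,1],[1.2,-5,0,0,0,0,1],[1.5,-6,0,0,0,0,1]]]'
python3 -m jog '[[[0,0,0,0,0,0,1],[0,0,0,0,0,0,1],[0,0,0,0,0,0,1],[0,0,0,0,0,0,1],[0,0,0,0,0,0,1]]]'
python3 - <<'E'
from h import *
s=r.state();print(s['ee_pos'],s['joints'].round(1),s['finger_gap'],s['wrist_force'],np.degrees(np.arctan2(s['tool_rot'][1,0],s['tool_rot'][0,0]))); save('wrist','w8')
print(proj(load('w8'),[.494,-.2585,.056],True))
f=load('w7'); print('mouth',atz(f,190+340.5/5-.5,150+150.5/5-.5,.078,True))
E
```

```text
t: 7.42
ee_pos: [0.5055, -0.0226, 0.2477]
tool_rot: [[-0.999, 0.032, -0.003], [0.032, 0.999, -0.0], [0.003, -0.001, -1.0]]
wrist_force: [0.6, 0.5, -1.3]
finger_gap: 0.0251
t: 8.05
ee_pos: [0.5657, -0.2624, 0.247]
tool_rot: [[-1.0, 0.031, -0.004], [0.031, 1.0, 0.001], [0.004, 0.001, -1.0]]
wrist_force: [1.2, -0.4, -2.0]
finger_gap: 0.0257
t: 8.68
ee_pos: [0.5666, -0.2603, 0.2497]
tool_rot: [[-1.0, 0.029, 0.0], [0.029, 1.0, 0.0], [-0.0, 0.0, -1.0]]
wrist_force: [-0.7, 0.4, -1.5]
finger_gap: 0.0252
[ 0.56664368 -0.26029092  0.24974971] [  2.8  25.6  25.2  97.5 -12.3  59.7 120.4] 0.02515412105335983 [-0.69868723  0.42943476 -1.54651134] 178.34389994240718
(np.float64(256.78856684818305), np.float64(106.24207469023808))
mouth [0.46550323 0.22709847 0.078     ]
```

View pics/w8.png

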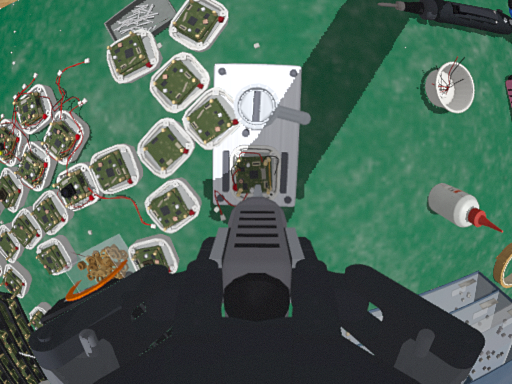

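```bash

python3 - <<'E'
from h import *
crop('w8',210,60,110,80,7,'w8c')
E
```

```text
(no output)
```

View pics/w8c.png

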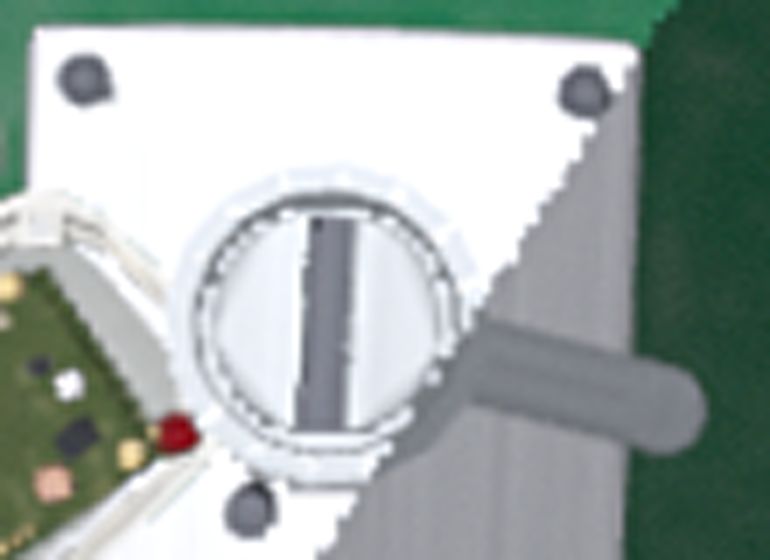

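```bash

python3 - <<'E'
from h import *
f=load('w8');g=lambda u,v:(210+(u+.5)/7-.5,60+(v+.5)/7-.5)
a=atz(f,*g(332,215),.056,True);b=atz(f,*g(322,430),.056,True);d=b-a
print(a,b,np.linalg.norm(d),np.degrees(np.arctan2(d[1],d[0])))
print('ctr disc',atz(f,*g(328,324),.056,True),'collar',atz(f,*g(328,322),.060,True),'collar outer',atz(f,*g(330,327),.060,True), 'ctr slot',(a+b)/2)
print('finger',atz(f,*g(665,410),.042,True))
for q in((85,80),(585,92)):print(atz(f,*g(*q),.012,True))
E
```

```text
[ 0.47729577 -0.25779364  0.056     ] [ 0.50938814 -0.26021116  0.056     ] 0.03218329757714127 -4.307969946412135
ctr disc [ 0.4935868  -0.25885921  0.056     ] collar [ 0.4933672  -0.25885636  0.06      ] collar outer [ 0.49411273 -0.25858731  0.06      ] ctr slot [ 0.49334196 -0.2590024   0.056     ]
finger [ 0.50757607 -0.20671839  0.042     ]
[ 0.44903688 -0.29837082  0.012     ]
[ 0.45350597 -0.21439814  0.012     ]
```

```bash

python3 -m jog '[[[-0.7,0,0,0,0,-0.18,1],[-1.4,0.04,-0.4,0,0,-0.18,1],[-1.82,0.04,-1.07,0,0,-0.18,1],[-1.82,0.04,-1.07,0,0,-0.18,1],[-1.82,0.04,-1.07,0,0,-0.18,1]]]'
python3 - <<'E'
from h import *
s=r.state();print(s['ee_pos'],s['joints'].round(1),s['finger_gap'],s['wrist_force'],np.degrees(np.arctan2(s['tool_rot'][1,0],s['tool_rot'][0,0]))); save('wrist','w9')
save('scene','s9');crop('s9',300,170,120,130,5,'s9c')
crop('w9',190,100,140,140,5,'w9c')
E
```

```text
t: 9.35
ee_pos: [0.4952, -0.2596, 0.2078]
tool_rot: [[-0.998, 0.061, 0.002], [0.061, 0.998, -0.001], [-0.002, -0.001, -1.0]]
wrist_force: [0.7, -0.4, -1.9]
finger_gap: 0.025
[ 0.49515956 -0.25955938  0.20782946] [  3.6  22.1  25.8 108.8 -12.1  51.6 121.8] 0.02499213055779071 [ 0.74036507 -0.39519972 -1.92668084] 176.51929041895968
```

View pics/s9c.png

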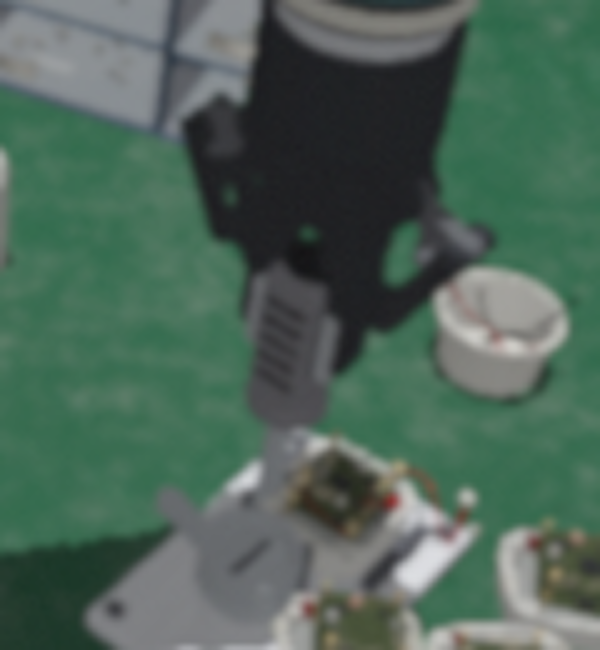

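View pics/w9c.png

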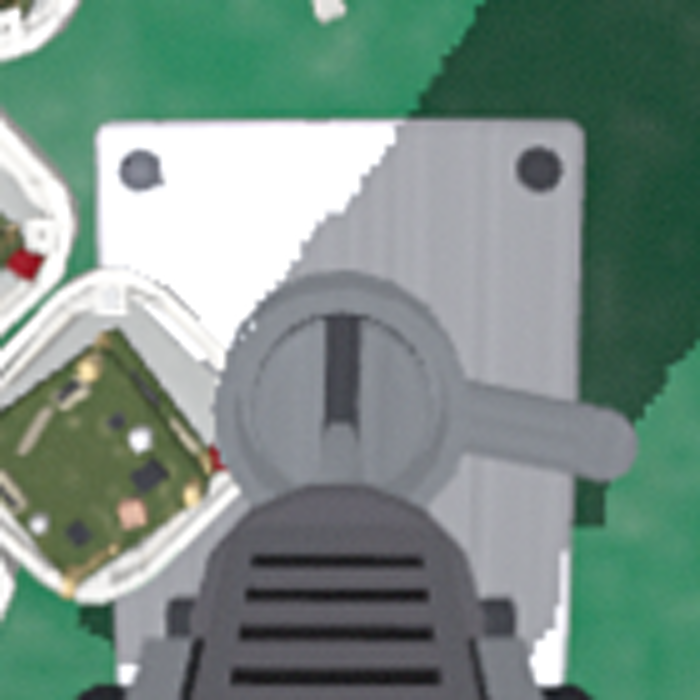

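```bash

python3 - <<'E'
from h import *
f=load('w9');print(proj(f,[.4952,-.2596,.0918],True),proj(load('s9'),[.4952,-.2596,.0918]),proj(f,[.4940,-.2588,.060],True))
E
```

```text
(np.float64(257.4585176387486), np.float64(194.64602409160304)) (np.float64(352.6885058589581), np.float64(269.3668543183267)) (np.float64(258.13354926564716), np.float64(183.71125944010905))
```

```bash

python3 -m jog '[[[0,0,-0.4,0,0,0,1],[0,0,-0.75,0,0,0,1],[0,0,-0.85,0,0,0,1],[0,0,-0.95,0,0,0,1],[0,0,-1,0,0,0,1]]]'
python3 -m jog '[[[0,0,0,0,0,0,1],[0,0,0,0,0,0,1],[0,0,0,0,0,0,1],[0,0,0,0,0,0,1],[0,0,0,0,0,0,1]]]'
python3 - <<'E'
from h import *
s=r.state();print(s['ee_pos'],s['joints'].round(1),s['finger_gap'],s['wrist_force'],s['moment'],np.degrees(np.arctan2(s['tool_rot'][1,0],s['tool_rot'][0,0]))); save('wrist','w10')
save('scene','s10');crop('s10',300,200,120,130,5,'s10c')
crop('w10',190,100,140,140,5,'w10c')
E
```

```text
t: 10.07
ee_pos: [0.4938, -0.2594, 0.1666]
tool_rot: [[-0.998, 0.061, 0.0], [0.061, 0.998, -0.0], [-0.0, -0.0, -1.0]]
wrist_force: [-0.1, 0.0, -2.4]
finger_gap: 0.0251
t: 10.7
ee_pos: [0.4937, -0.2594, 0.1668]
tool_rot: [[-0.998, 0.061, 0.0], [0.061, 0.998, 0.0], [-0.0, 0.0, -1.0]]
wrist_force: [-0.7, -0.2, -2.5]
finger_gap: 0.0254
[ 0.49371648 -0.25935007  0.16679675] [  4.8  25.4  24.6 110.6 -14.1  47.  123.5] 0.025377773147100595 [-0.72107211 -0.20178114 -2.54261653] [ 0.06109375 -0.02065983  0.04165656] 176.4856240974119
```

View pics/s10c.png

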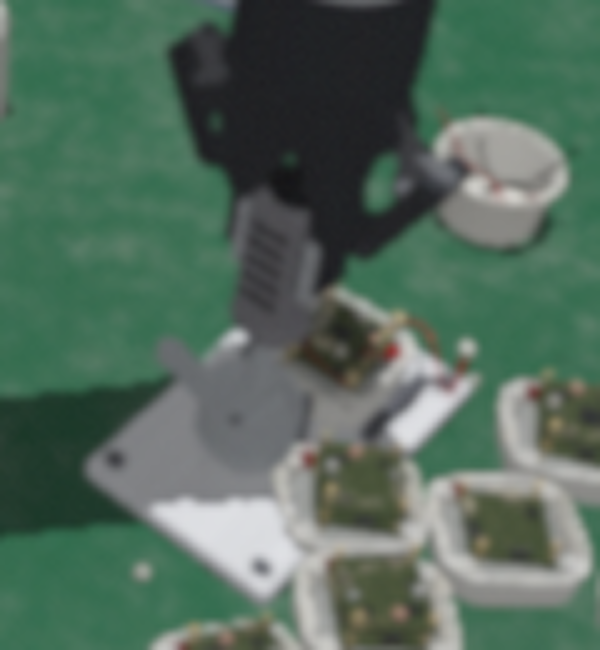

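View pics/w10c.png

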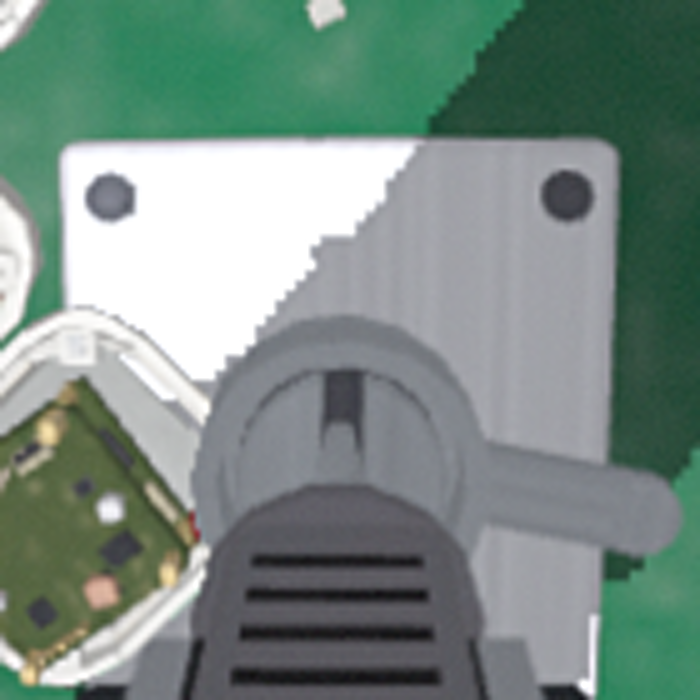

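```bash

python3 -m jog '[[[0,0,-0.03,0,0,0,1],[0,0,-0.06,0,0,0,1],[0,0,-0.06,0,0,0,1],[0,0,-0.06,0,0,0,1],[0,0,-0.06,0,0,0,1]]]'
python3 - <<'E'
from h import *
s=r.state();print(s['ee_pos'],s['wrist_force'],s['moment'])
E
```

```text
t: 11.42
ee_pos: [0.4937, -0.2594, 0.1644]
tool_rot: [[-0.998, 0.061, 0.0], [0.061, 0.998, 0.0], [-0.0, 0.0, -1.0]]
wrist_force: [0.1, -0.5, -2.0]
finger_gap: 0.0255
[ 0.4937237  -0.25937198  0.16440304] [ 0.06432631 -0.46015815 -2.01401222] [0.02412355 0.01795999 0.00275041]
```

```bash

python3 -m jog '[[[0,0,0,0,0,-0.7,1],[0,0,0,0,0,-1.4,1],[0,0,0,0,0,-2.1,1],[0,0,0,0,0,-2.8,1],[0,0,0,0,0,-3,1]]]'
python3 - <<'E'
from h import *
s=r.state();print(s['ee_pos'],s['wrist_force'],s['moment'],s['finger_gap'],np.degrees(np.arctan2(s['tool_rot'][1,0],s['tool_rot'][0,0])),s['joints'].round(1));save('wrist','w11');crop('w11',190,100,140,140,5,'w11c')
E
```

```text
t: 12.05
ee_pos: [0.4936, -0.2594, 0.1643]
tool_rot: [[-0.834, 0.552, -0.0], [0.552, 0.834, -0.0], [0.0, -0.0, -1.0]]
wrist_force: [-0.7, 0.3, -0.9]
finger_gap: 0.0252
[ 0.49362778 -0.2593556   0.1643258 ] [-0.68870119  0.28294738 -0.92762085] [-0.09782463  0.14063633  0.12389124] 0.02523871175935646 146.47981982610946 [ -0.7  26.7  31.8 111.  -18.7  47.4  97.7]
```

View pics/w11c.png

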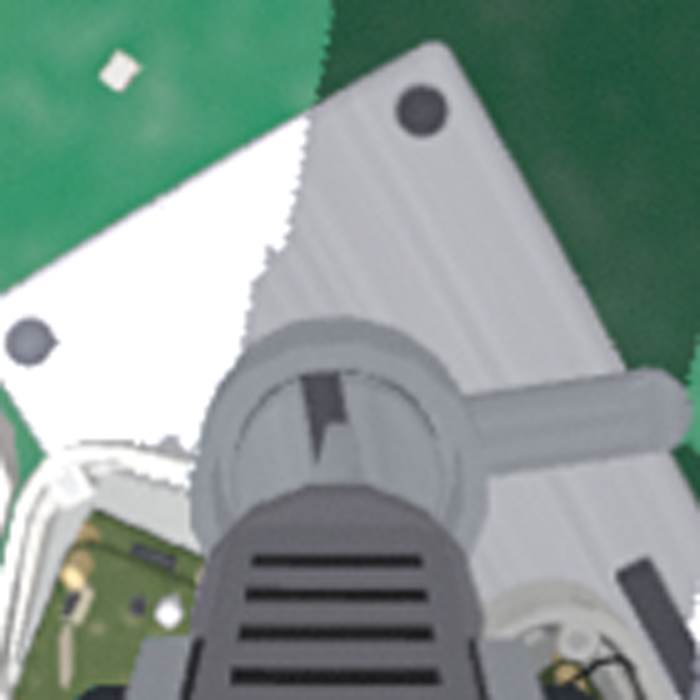

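```bash

python3 -m jog '[[[0,0,0,0,0,-0.7,1],[0,0,0,0,0,-1.4,1],[0,0,0,0,0,-2.1,1],[0,0,0,0,0,-2.8,1],[0,0,0,0,0,-3,1]]]'
python3 - <<'E'
from h import *
s=r.state();print(s['ee_pos'],s['wrist_force'],s['moment'],s['finger_gap'],np.degrees(np.arctan2(s['tool_rot'][1,0],s['tool_rot'][0,0])),s['joints'].round(1));save('wrist','w12');crop('w12',190,100,140,140,5,'w12c')
E
```

```text
t: 12.72
ee_pos: [0.4932, -0.2595, 0.1642]
tool_rot: [[-0.447, 0.895, -0.001], [0.895, 0.447, -0.0], [0.0, -0.001, -1.0]]
wrist_force: [-2.4, -1.3, -1.2]
finger_gap: 0.0252
[ 0.49321012 -0.2595021   0.16420381] [-2.35306758 -1.29803684 -1.21081175] [-0.2616234   0.5589234   0.09077651] 0.025167782139791362 116.52611413612269 [ -6.2  28.4  39.3 111.3 -23.6  48.5  72.3]
```

View pics/w12c.png

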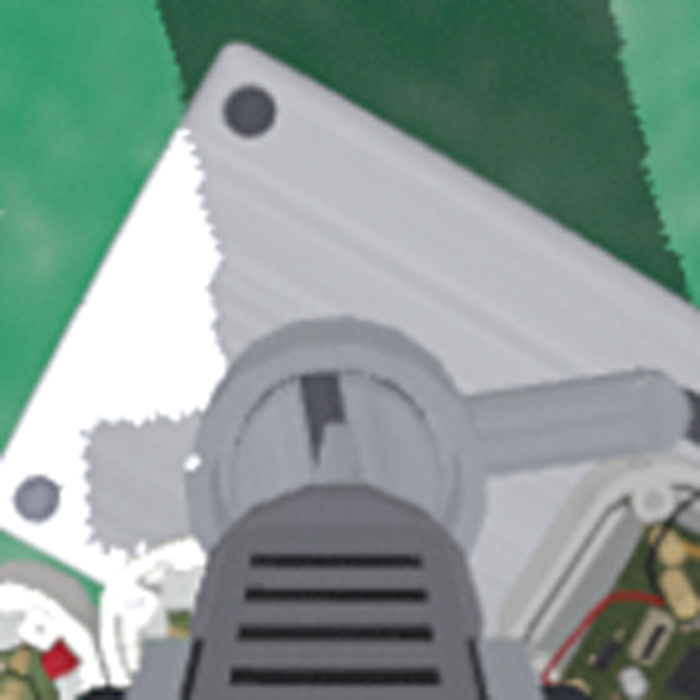

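```bash

python3 -m jog '[[[0,0,0,0,0,-0.7,1],[0,0,0,0,0,-1.4,1],[0,0,0,0,0,-2.1,1],[0,0,0,0,0,-2.8,1],[0,0,0,0,0,-3.2,1]]]'
python3 - <<'E'
from h import *
s=r.state();print(s['ee_pos'],s['wrist_force'],s['moment'],s['finger_gap'],np.degrees(np.arctan2(s['tool_rot'][1,0],s['tool_rot'][0,0])),s['joints'].round(1));save('wrist','w13');crop('w13',190,100,140,140,5,'w13c')
E
```

```text
t: 13.4
ee_pos: [0.4927, -0.2594, 0.164]
tool_rot: [[0.096, 0.995, -0.002], [0.995, -0.096, 0.0], [0.0, -0.002, -1.0]]
wrist_force: [-3.4, 0.2, -0.2]
finger_gap: 0.0253
[ 0.49274729 -0.25936571  0.16400903] [-3.41461202  0.17079434 -0.18394947] [-0.14379511  0.86959238  0.12078608] 0.02525530567341652 84.473761675496 [-11.8  30.9  47.4 111.7 -29.3  50.3  45.4]
```

View pics/w13c.png

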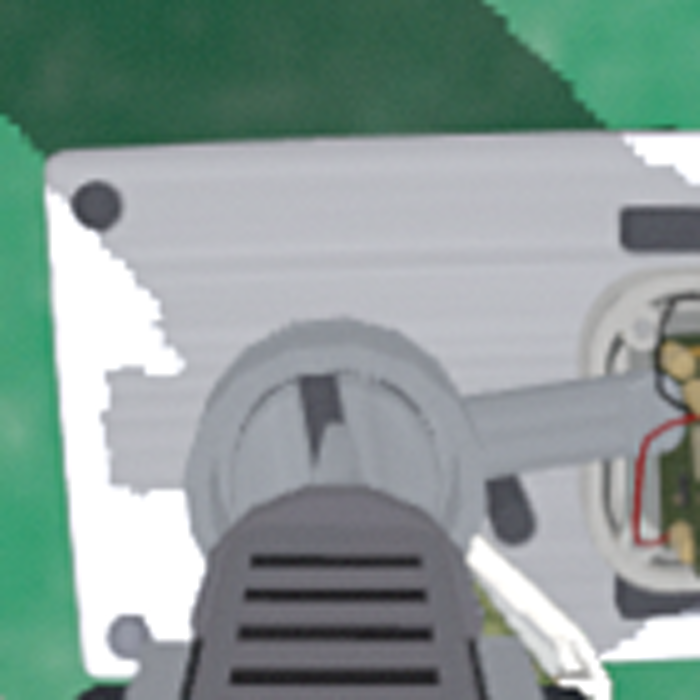

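```bash

python3 -m jog '[[[0,0,0,0,0,-0.3,1],[0,0,0,0,0,-0.6,1],[0,0,0,0,0,-0.6,1],[0,0,0,0,0,-0.6,1],[0,0,0,0,0,-0.6,1]]]'
python3 - <<'E'
from h import *
s=r.state();print(s['wrist_force'],s['moment'],s['finger_gap'],np.degrees(np.arctan2(s['tool_rot'][1,0],s['tool_rot'][0,0])))
E
python3 -m jog '[[[0,0,0,0,0,-0.2,1],[0,0,0,0,0,-0.4,1],[0,0,0,0,0,-0.4,1],[0,0,0,0,0,-0.4,1],[0,0,0,0,0,-0.4,1]]]'
python3 - <<'E'
from h import *
s=r.state();print(s['wrist_force'],s['moment'],s['finger_gap'],np.degrees(np.arctan2(s['tool_rot'][1,0],s['tool_rot'][0,0])),s['joints'].round(1));save('wrist','w14');crop('w14',190,100,140,140,5,'w14c')
E
```

```text
t: 14.08
ee_pos: [0.4929, -0.2593, 0.1641]
tool_rot: [[0.199, 0.98, -0.002], [0.98, -0.199, 0.001], [0.0, -0.002, -1.0]]
wrist_force: [-5.7, -1.1, -0.5]
finger_gap: 0.025
[-5.69636738 -1.09829027 -0.54788786] [-0.10762744  1.64005255  0.16890941] 0.024962755535424305 78.54198548427746
t: 14.7
ee_pos: [0.4929, -0.2591, 0.1641]
tool_rot: [[0.266, 0.964, -0.002], [0.964, -0.266, 0.001], [0.0, -0.002, -1.0]]
wrist_force: [-5.3, 0.9, -1.4]
finger_gap: 0.0252
[-5.26555663  0.92150722 -1.40324535] [-0.04758122  1.64913616  0.31227063] 0.025199329763600693 74.58642566792392 [-13.5  31.8  49.9 111.8 -31.2  51.   37.2]
```

View pics/w14c.png

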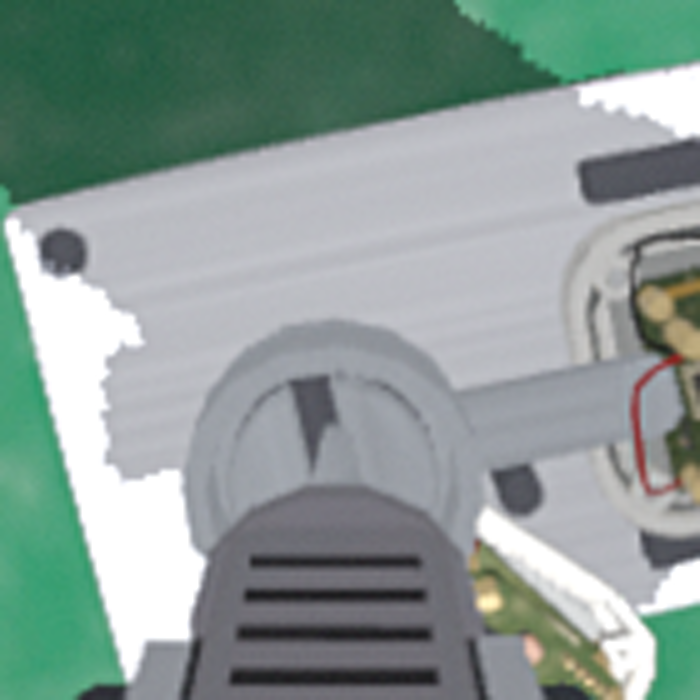

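```bash

python3 -m jog '[[[0,0,0,0,0,0.4,1],[0,0,0,0,0,0.8,1],[0,0,0,0,0,0.8,1],[0,0,0,0,0,0.8,1],[0,0,0,0,0,0.8,1]]]'
python3 -m jog '[[[0,0,0.2,0,0,0,1],[0,0,0.5,0,0,0,1],[0,0,1.0,0,0,0,1],[0,0,1.6,0,0,0,1],[0,0,2.2,0,0,0,1]]]'
python3 - <<'E'
from h import *
s=r.state();print(s['ee_pos'],s['wrist_force'],s['moment'],s['finger_gap'],np.degrees(np.arctan2(s['tool_rot'][1,0],s['tool_rot'][0,0])),s['joints'].round(1));save('wrist','w15');crop('w15',190,100,140,140,5,'w15c')
E
```

```text
t: 15.38
ee_pos: [0.4932, -0.2594, 0.1642]
tool_rot: [[0.132, 0.991, -0.001], [0.991, -0.132, 0.0], [0.0, -0.001, -1.0]]
wrist_force: [-4.9, 0.1, -0.7]
finger_gap: 0.0253
t: 16.0
ee_pos: [0.4945, -0.2595, 0.2548]
tool_rot: [[0.131, 0.991, 0.003], [0.991, -0.131, -0.001], [-0.0, 0.003, -1.0]]
wrist_force: [-0.0, 0.0, -1.5]
finger_gap: 0.0253
[ 0.49451615 -0.25952137  0.25476558] [-0.01894173  0.02859453 -1.53774991] [-0.05603592 -0.023734   -0.03650423] 0.02530871239103497 82.47817271626457 [-17.2  24.1  53.6 107.6 -22.5  59.4  38.2]
```

View pics/w15.png

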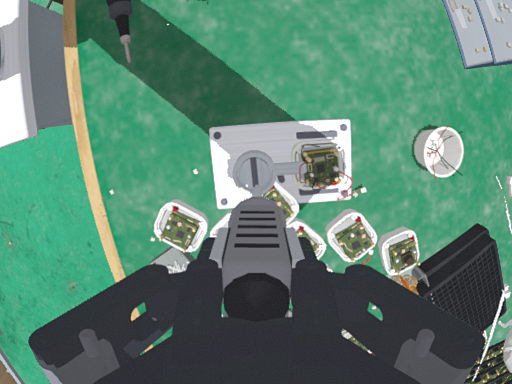

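View pics/w15c.png

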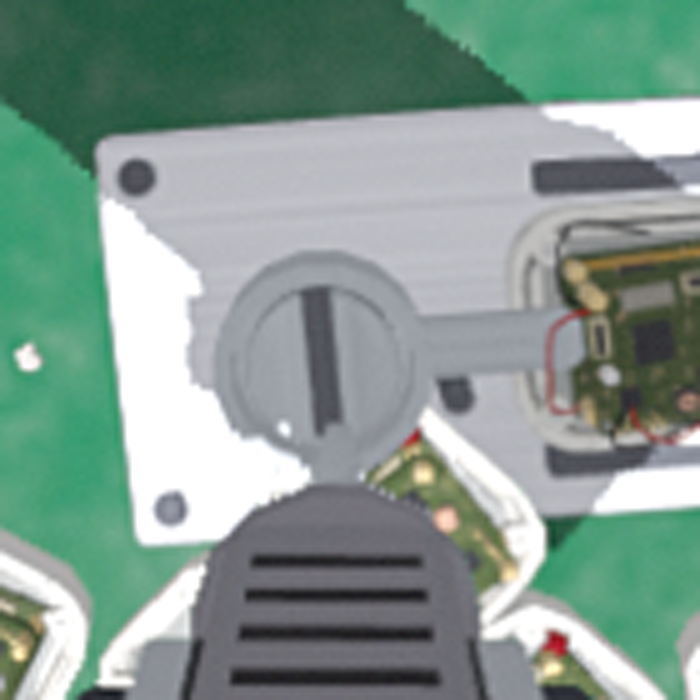

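```bash

python3 -m jog '[[[-0.1,1.0,0,0,0,0.9,1],[-0.2,2.1,0,0,0,1.8,1],[-0.3,3.2,0,0,0,2.7,1],[-0.4,4.3,0,0,0,3.6,1],[-0.5,5.4,0,0,0,4.5,1]]]'
python3 -m jog '[[[0,1.2,0,0,0,0.9,1],[0,2.4,0,0,0,1.8,1],[0,3.6,0,0,0,2.7,1],[0,4.8,0,0,0,3.6,1],[0,6,0,0,0,4.5,1]]]'
python3 -m jog '[[[0,0.3,0,0,0,0.8,1],[0,0.6,0,0,0,1.6,1],[0,0.7,0,0,0,2.28,1],[0,0.7,0,0,0,2.28,1],[0,0.7,0,0,0,2.28,1]]]'
python3 - <<'E'
from h import *
s=r.state();print(s['ee_pos'],s['wrist_force'],s['finger_gap'],np.degrees(np.arctan2(s['tool_rot'][1,0],s['tool_rot'][0,0])),s['joints'].round(1));
print((np.array([.46666,.22717,.1339])-s['ee_pos'])/.04, 195.284-360-np.degrees(np.arctan2(s['tool_rot'][1,0],s['tool_rot'][0,0])))
E
```

```text
t: 16.68
ee_pos: [0.4741, -0.0418, 0.2533]
tool_rot: [[-0.612, 0.791, 0.003], [0.791, 0.612, 0.001], [-0.001, 0.003, -1.0]]
wrist_force: [1.1, 1.3, -1.8]
finger_gap: 0.0252
t: 17.3
ee_pos: [0.4741, 0.1985, 0.2534]
tool_rot: [[-0.992, 0.126, 0.002], [0.126, 0.992, 0.002], [-0.002, 0.002, -1.0]]
wrist_force: [1.0, 0.1, -1.8]
finger_gap: 0.0252
t: 17.92
ee_pos: [0.474, 0.2244, 0.2528]
tool_rot: [[-0.965, -0.261, 0.001], [-0.261, 0.965, 0.0], [-0.001, 0.0, -1.0]]
wrist_force: [0.2, -0.4, -1.3]
finger_gap: 0.0251
[0.47396828 0.224377   0.25276579] [ 0.20197009 -0.40408114 -1.33856928] 0.025085374065875576 -164.8680111986439 [-49.   15.1  23.8 110.9  -7.3  55.4  83.3]
[-0.18270694  0.06982493 -2.97164476] 0.15201119864389057
```

```bash

python3 -m jog '[[[-0.18,0.07,-0.2,0,0,0,1],[-0.18,0.07,-0.6,0,0,0,1],[-0.18,0.07,-1,0,0,0,1],[-0.18,0.07,-1,0,0,0,1],[-0.18,0.07,-1,0,0,0,1]]]'
python3 - <<'E'
from h import *
s=r.state();print((np.array([.46666,.22717,.1339])-s['ee_pos'])/.04,s['wrist_force'])
save('wrist','w16');crop('w16',190,140,140,140,5,'w16c');save('scene','s16');crop('s16',150,80,130,150,4,'s16c')
E
```

```text
t: 18.55
ee_pos: [0.4668, 0.2274, 0.2122]
tool_rot: [[-0.965, -0.263, 0.0], [-0.263, 0.965, -0.0], [-0.0, -0.0, -1.0]]
wrist_force: [0.4, -0.8, -0.9]
finger_gap: 0.0251
[-0.00272915 -0.00480253 -1.95801689] [ 0.36745905 -0.84649919 -0.90348558]
```

View pics/w16c.png

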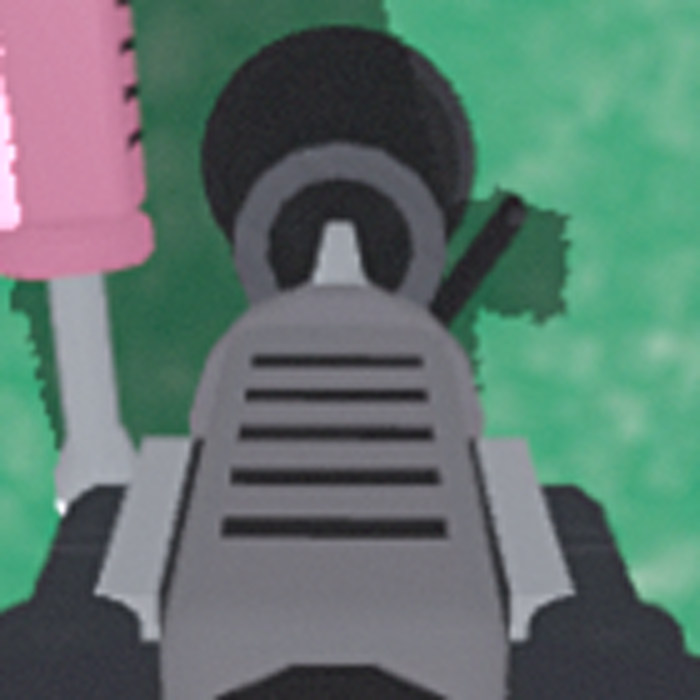

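View pics/s16c.png

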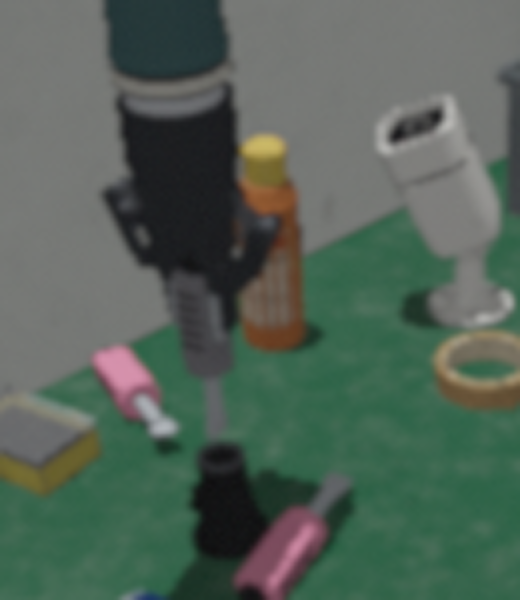

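```bash

python3 -m jog '[[[0,0,-0.4,0,0,0,1],[0,0,-0.8,0,0,0,1],[0,0,-1.2,0,0,0,1],[0,0,-1.6,0,0,0,1],[0,0,-1.8,0,0,0,1]]]'
python3 -m jog '[[[0,0,-0.05,0,0,0,1],[0,0,-0.1,0,0,0,1],[0,0,-0.14,0,0,0,1],[0,0,-0.14,0,0,0,1],[0,0,-0.14,0,0,0,1]]]'
python3 - <<'E'
from h import *
s=r.state();print((np.array([.46666,.22717,.1339])-s['ee_pos'])/.04,s['wrist_force'],s['moment'])
save('wrist','w17');crop('w17',190,140,140,140,5,'w17c')
E
```

```text
t: 19.27
ee_pos: [0.466, 0.2271, 0.1388]
tool_rot: [[-0.965, -0.264, -0.002], [-0.264, 0.965, -0.001], [0.002, -0.001, -1.0]]
wrist_force: [-0.3, -0.2, -1.5]
finger_gap: 0.0257
t: 19.9
ee_pos: [0.4666, 0.2275, 0.135]
tool_rot: [[-0.965, -0.264, 0.0], [-0.264, 0.965, 0.0], [-0.0, 0.0, -1.0]]
wrist_force: [0.0, 0.5, -1.4]
finger_gap: 0.0252
[ 0.00167171 -0.00911957 -0.02675531] [ 0.01669178  0.46033025 -1.37099717] [-0.01250918 -0.02341119  0.07074249]
```

View pics/w17c.png

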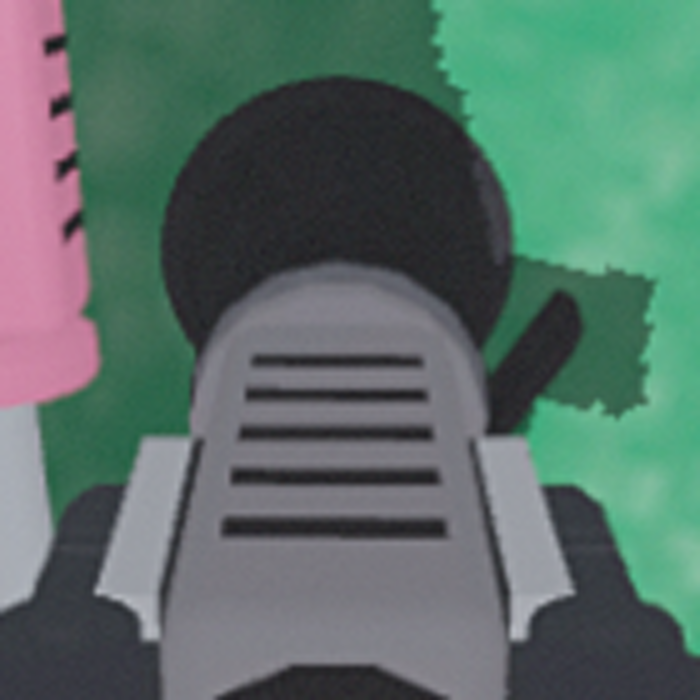

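```bash

python3 -m jog '[[[0,0,-0.02,0,0,0,1],[0,0,-0.02,0,0,0,0.6],[0,0,-0.02,0,0,0,0.2],[0,0,-0.02,0,0,0,-0.4],[0,0,-0.02,0,0,0,-1]]]'
python3 -m jog '[[[0,0,0,0,0,0,-1],[0,0,0,0,0,0,-1],[0,0,0,0,0,0,-1],[0,0,0,0,0,0,-1],[0,0,0.3,0,0,0,-1]]]'
python3 -m jog '[[[0,0,0.6,0,0,0,-1],[0,0,1.4,0,0,0,-1],[0,0,2.2,0,0,0,-1],[0,0,3,0,0,0,-1],[0,0,3.4,0,0,0,-1]]]'
python3 - <<'E'
from h import *
s=r.state();print(s['ee_pos'],s['wrist_force'],s['finger_gap'])
save('wrist','w18');save('scene','s18');crop('s18',150,80,130,150,4,'s18c');save('top','t18');crop('t18',340,170,100,90,7,'t18c')
E
```

```text
t: 20.58
ee_pos: [0.4666, 0.2275, 0.1341]
tool_rot: [[-0.965, -0.264, 0.0], [-0.264, 0.965, 0.0], [-0.0, 0.0, -1.0]]
wrist_force: [0.3, -0.9, -0.6]
finger_gap: 0.0695
t: 21.2
ee_pos: [0.4659, 0.2271, 0.1457]
tool_rot: [[-0.965, -0.264, -0.002], [-0.264, 0.965, -0.001], [0.002, -0.001, -1.0]]
wrist_force: [-1.0, 0.3, -0.3]
finger_gap: 0.0853
t: 21.82
ee_pos: [0.4671, 0.2276, 0.2843]
tool_rot: [[-0.965, -0.263, 0.003], [-0.263, 0.965, 0.002], [-0.003, 0.001, -1.0]]
wrist_force: [0.2, 0.7, -1.2]
finger_gap: 0.0854
[0.46712694 0.22763757 0.28432442] [ 0.16178274  0.69943696 -1.22785711] 0.08536422697049677
```

View pics/w18.png

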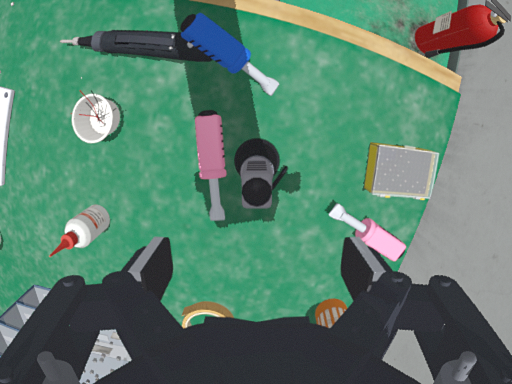

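View pics/s18c.png

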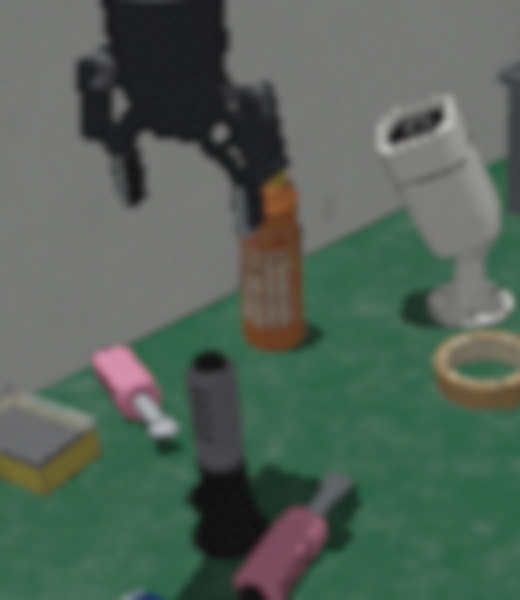

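View pics/t18c.png

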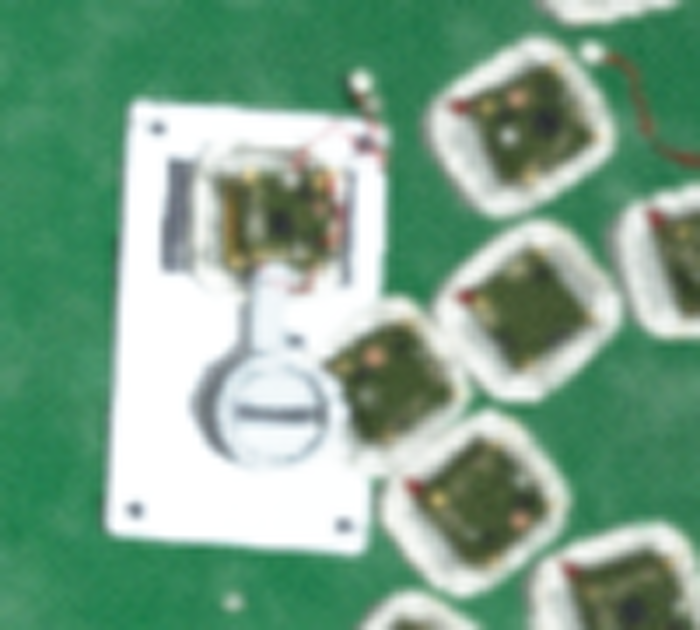

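```bash

python3 - <<'E'
from h import *
crop('scene0',150,80,130,150,4,'s0d')
a=cv2.imread('pics/s0d.png');b=cv2.imread('pics/s18c.png');cv2.imwrite('pics/cmp.png',np.hstack([a[:,:380],b[:,:380]]))
a=cv2.imread('pics/top0.png');b=cv2.imread('pics/t18.png')
d=cv2.absdiff(a,b).max(2);m=(d>60).astype('uint8');n,_,st,ce=cv2.connectedComponentsWithStats(m)
for i in range(1,n):
    if st[i,4]>15: print(st[i],ce[i].round())
E
```

```text
[116 139  22  11 121] [125. 143.]
[118 150  15  16 122] [125. 157.]
[ 148  191  119  193 5902] [218. 288.]
[ 111  201   63   63 1167] [138. 233.]
[212 203   7   8  31] [215. 206.]
[150 215  24  16 252] [162. 223.]
[378 223   8   8  20] [381. 227.]
[191 229  10   4  22] [196. 230.]
[183 250   9  11  75] [187. 255.]
[136 268  10  13  77] [141. 275.]
[254 350  41  20 512] [276. 358.]
[171 379   6   5  18] [174. 382.]
```

View pics/cmp.png

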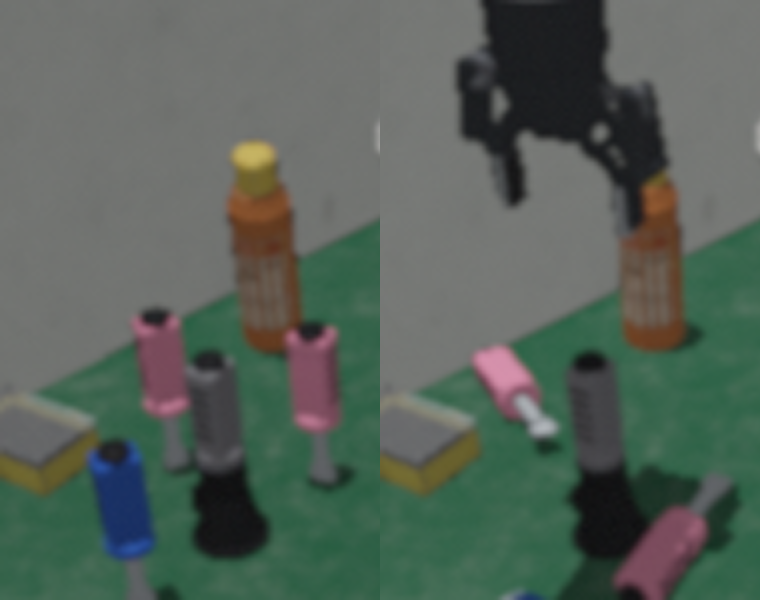

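View pics/t18.png

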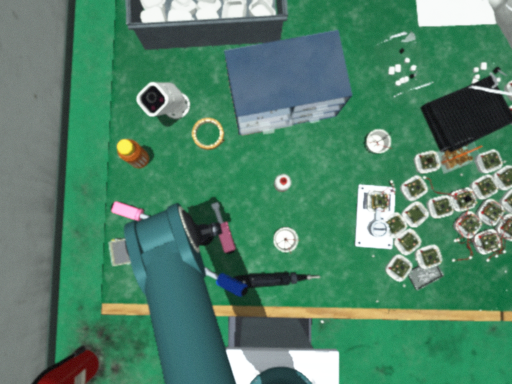

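```bash

python3 - <<'E'
from h import *
for n in('top0','t18'): crop(n,100,125,80,60,5,n+'x')
a=cv2.imread('pics/top0x.png');b=cv2.imread('pics/t18x.png');cv2.imwrite('pics/cmp2.png',np.hstack([a,b]))
for n in('scene0','s7','s18'): crop(n,190,105,60,75,4,n+'y')
cv2.imwrite('pics/cmp3.png',np.hstack([cv2.imread('pics/%sy.png'%n) for n in('scene0','s7','s18')]))
E
```

```text
(no output)
```

View pics/cmp2.png

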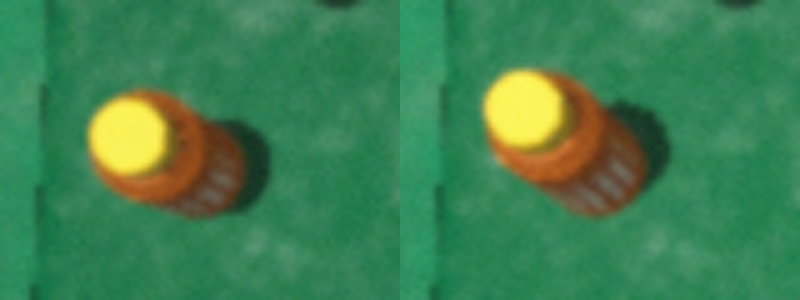

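View pics/cmp3.png

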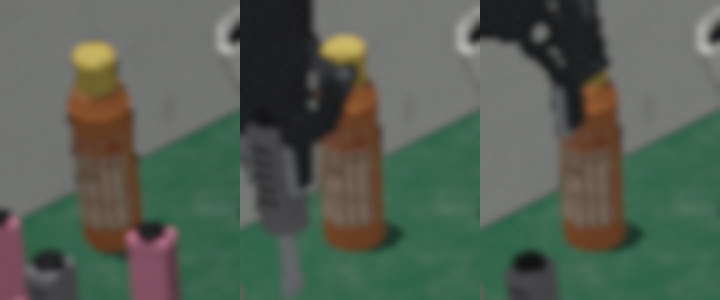

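```bash

python3 - <<'E'
from h import *
s=load('scene0');t=load('top0')
g=lambda u0,v0,k,u,v:(u0+(u+.5)/k-.5,v0+(v+.5)/k-.5)
a=tri(ray(s,*g(190,105,4,95,53)),ray(t,*g(100,125,5,130,135)))
b=tri(ray(load('s7'),*g(190,105,4,103,47)),ray(load('t18'),*g(100,125,5,124,108)))
print('cap before',a,'\ncap after',b)
# foot: front-bottom edges in scene  (use base ellipse centre approx)
print('foot before',atz(s,*g(190,105,4,110,234),0.0),'after s7',atz(s,*g(190,105,4,115,232),0.0),'s18',atz(s,*g(190,105,4,114,232),0.0))
E
```

```text
cap before (array([0.66630652, 0.39978092, 0.19577888]), [np.float64(0.0006877389640036983), np.float64(0.0006877389640037968)]) 
cap after (array([0.67920414, 0.40367616, 0.19542817]), [np.float64(0.0011499637333894682), np.float64(0.001149963733389632)])
foot before [0.68119827 0.42353774 0.        ] after s7 [0.68663269 0.42266264 0.        ] s18 [0.68600983 0.42336053 0.        ]
```

```bash

python3 -m jog '[[[0,0,0,0,0,0,-1],[0,0,0,0,0,0,-1],[0,0,0,0,0,0,-1],[0,0,0,0,0,0,-1],[0,0,0,0,0,0,-1]]]'
python3 - <<'E'
from h import *
print(r.state()['t']); print(r.hand_in())
E
```

```text
t: 22.6
ee_pos: [0.4665, 0.2274, 0.2818]
tool_rot: [[-0.965, -0.264, -0.0], [-0.264, 0.965, -0.0], [0.0, -0.0, -1.0]]
wrist_force: [-0.2, -0.0, 0.4]
finger_gap: 0.0856
22.6
the job is handed in; nothing more can be done
None
```

I took the grey screwdriver from its holder and drove the clamp finger clockwise to its stop. I then stood the screwdriver back in the holder, let go and handed in at 22.6 s. The hand-in gave no verdict.

**Engaging the slot:** I lined the blade up with the slot by camera, at a yaw of about −3.5°. It went straight in, with no upward push felt and the tip about 7.6 mm below the screw top by calculation. It therefore never had to rest on the screw face and be turned until it dropped. I pressed very lightly, so I don't think the screw came near the bottom of its travel, though I could not read it directly.

**Turning the screw:** I turned about 102° clockwise. Turning took about 0.12 Nm and rose to 0.31 Nm at the stop. I backed off 8° inside the slot's play before lifting out. The pictures afterwards show the finger over the shell rim, within about 2° of the plate's long edge.

**Screwdriver in the holder:** It went back to the pose it was taken from. In the scene picture the cap is at (202, 170), the same pixel as at the start, and the gripper is open and clear above it.

**What did not match:**
- **Decoys fell over:** the blue and both pink screwdrivers stood in the first pictures but were lying down by t ≈ 0.8 s. The arm was not near them then, so I believe they fell on their own.
- **Spray can shifted slightly:** between the first pictures and t ≈ 6.7 s its cap moved about 13 mm and its foot about 5 mm by my readings. I don't know why; it did not move after that. The foot reading is under the 20 mm limit.
- **Other bystanders:** I compared the top view before and after and saw no movement elsewhere, but the arm covered part of the screw box.

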